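Clamp a bronze test casting in the microscope fixture

TASK

Slide the bronze casting fully home in the fixture: its long back edge flush against the fence, the low bar between it and the toggle clamp, and its end up against the tip of the stop screw. Then push the clamp's handle down over its dead point onto its stop, so that the rubber pad holds the casting there. Be gentle: do not ram the casting into its stops, do not force the handle once it is down, and leave the jar, brush and mouse alone.

Things in the scene. Friction and masses are not known exactly. Their poses are not given: they have to be found in the camera images.
- fixture: aluminium plate 250 x 230 x 12 mm, screwed to the bench. Origin: centre of its underside; x from the loading side to the handle side, y along the fence, z up ('fixture frame'). Fence: bar 150 mm long (y) and 10 mm high on the plate; its locating face looks to -x at x = -25 mm. The clamp stands behind it at y = 0: base x 5 to 79 mm, arm pin at x 22, z 44; its raised arm reaches 120 mm above the bench.
- stop_bracket (a point): end stop, a 22 mm high block on the plate at y 92 to 106 mm, fixture frame: the point in its inner face, x -49, y 92, z 19 mm, where the 8 mm stop screw comes out along -y. The screw's round tip stands 14 to 54 mm out of that face (y 38 to 78 mm), wherever the last user set it; that is not measured and must be felt or seen. The screw is locked and does not give.
- casting: bronze bar 48 (x) x 110 (y) x 14 mm (z), about 0.5 kg (hollowed underneath), loose on the plate top (z = 12 mm, fixture frame), 9 to 20 mm off the fence, askew and 17 to 71 mm short of the stop screw. Origin: centre of its underside; axes like the fixture's when home. It slides at about 2 to 4 N, more if it is also pressed down. More than 20 N of push would mark it.
- back_left (a point): the casting's back corner (side to the fence) at its stop screw end, at half height: 24, 55, 7 mm in the casting's frame. Home means x = -25 mm in the fixture frame.
- back_right (a point): the casting's back corner (side to the fence) at the end away from the stop screw, at half height: 24, -55, 7 mm in the casting's frame. Home means x = -25 mm in the fixture frame.
- grip (a point): point on the axis of the handle's grip (black sleeve 70 long, 18 wide, 14 mm thick), 85 mm from the handle's pin, 24 mm short of its outer end. Its x runs outward along the handle, z out of its upper (front) face. Handle pin, fixture frame: about x 39, z 63 mm open, x 23, z 70 mm shut; y 0.
- clamp_arm: the clamp's hold-down arm with the handle, linkage and pad it carries. Origin: its pin, x 22, y 0, z 44 mm in the fixture frame. Open, the handle stands 68 to 80 deg above level; it is pushed away from the fence and down. About 2 N at the grip until the pad touches (20 deg), then up to 10 N, dead point at 5 deg (grip z 77 mm), then it snaps down by itself to rest about level (grip z 66). More than 40 N would strain its rivets.
- pad: rubber pad, 16 mm across, on the arm's sprung spindle (12 N/mm). Origin: centre of its underside. Clamped, it bears on the plain middle part of the casting, at x -49, y 0 mm in the fixture frame, with about 40 N.
- jar: amber jar, 52 mm across, 75 mm high, beside the fixture. Origin: centre of its underside. To be left alone.
- brush: flat brush, 170 mm long, lying beside the fixture. To be left alone.
- mouse: black computer mouse, 100 x 60 x 31 mm, beside the fixture. Origin: centre of its underside. To be left alone.
Things that resemble listed ones, but are neither listed nor needed, are in the scene too. Several things have the shape of the casting; the one meant has the colours described above.

How it is judged (in metres and radians):
On the way, in this order (a step that is already met when the one before it is completed fails the run):
1. the casting is fully home: back edge within 1.5 mm of the fence at both corners, end within 1.5 mm of the stop screw's tip (x of each of back_left, back_right in the frame of fixture above -0.0265 m and y of stop_screw_c0 in the frame of casting below 0.0605 m), for 0.2 s.
2. the handle is down past its dead point (grip below 71 mm) and the pad bears on the casting with over 20 N (z of grip in the frame of fixture below 0.071 m and contact force between pad and casting above 20 N), for 0.2 s.
At the end, for the whole second after the job is handed in: the casting's back edge is within 1.5 mm of the fence at both corners and its end within 1.5 mm of the stop screw's tip; the handle is down past its dead point (grip point below 71 mm above the bench); the pad bears on the casting with over 20 N; the casting is at rest (all of step 1 and all of step 2 and linear speed of casting below 0.01 m/s); the robot touches nothing.
It fails at once if the robot pushes on the casting with more than 20 N (contact force between any of the fingers, the arm and casting above 20 N).
It fails at once if the robot pushes on the clamp with more than 40 N (contact force between any of the fingers, the arm and clamp_arm above 40 N).
It fails at once if the jar is moved by more than 30 mm (distance of jar from where it was at the start of the episode above 0.03 m).
It fails at once if the mouse is moved by more than 30 mm (distance of mouse from where it was at the start of the episode above 0.03 m).
It fails at once if the brush is moved by more than 30 mm (distance of brush from where it was at the start of the episode above 0.03 m).
It also fails if it takes over 69 s, if anything falls off the work surface, if the arm or the gripper's body presses on something with over 40 N, if the wrist force passes 120 N, or if a joint passes its speed limit or range.

ROBOT

A 7-joint arm with a two-finger parallel gripper is mounted at the origin on the work surface. World frame = base frame: x ahead of the robot, y to its left, z up, the work surface at z = 0. Lengths are in m, angles in degrees, forces in N, time in s.
With the tool pointing down it reaches from about 0.425 to 0.875 m from the base axis. Payload 8.4 kg.
Tool frame: the origin (TCP) lies midway between the tips of the shut fingers; the grasp point (between the pads) lies 19 mm behind it (bot.grip_depth is the distance from the TCP to the grasp point, in m); z points along the fingers, y is the direction in which the jaws open and shut (so a half turn about z gives the same grasp; the last joint's range is limited). The gripper opens to 87 mm and grips with 3 to 60 N. Pads are 19 mm wide; open, the fingers measure 117 mm over their backs; the gripper's body (75 mm by 190 mm) begins 51 mm behind the grasp point.
Start: joints at [-72.892, 19.091, 2.286, 83.961, -0.768, 76.965, -3.352], TCP at [0.252, 0.599, 0.223] pointing down, gripper open.
Joint ranges: [-147.57, 147.57], [-21.85, 119.76], [-74.77, 79.35], [14.55, 137.4], [-85.83, 265.84], [4.83, 119.75], [-152.11, 152.11]. Speed limits (degrees/s): [127.2, 127.2, 159.86, 159.86, 180, 180, 180].

INTERFACE

Orientations are given as [roll, pitch, yaw] about the fixed x, y, z axes, in that order (R = Rz(yaw) Ry(pitch) Rx(roll)).
In Python, from station import bot, eyes, order gives the robot as it stands. The module is installed in compiled form; this text tells all that it offers.
- The arm moves only by the tool step_arm, never from a script. Its argument "targets" is a list of rows, each a list of 2 entries, a list of its own where there are three numbers: the shift along the tool's x, y, z each as a share of 0.12 m, from -1 to 1, then the turn, a rotation vector about the tool's x, y, z each as a share of 90 degrees, from -1 to 1. In form: [[[x, y, z], [wx, wy, wz]], ...]. A call has 1 to 5 rows; each row is the pose to reach, as a shift and turn from the pose commanded when the call began, along the tool's axes at that moment; what a row does not reach only later rows make up. A row lasts 1/12 s, in which the tool goes at most 41.7 mm and 7.16 degrees, less where a joint would pass 70% of its speed; a pose out of reach is approached as far as the arm can. A call with a number of a shift or a turn outside -1 to 1 is refused whole. A call with a gripper value outside its range is refused whole. "jaw" is the closure, from -1 (fully open) to 1 (shut), set as the call begins (left out, the last holds). The fingers move at their own pace and stop on an object; "squeeze" is the grip in N (left out, the last holds). Time passes only in rows, so rows that repeat a pose let the fingers close. It gives the time, the measured TCP pose, the force and the opening at its end, in the units of the state.
- bot.get_obs(): the state, without advancing time (a new reading comes with each control period).
- eyes.camera(name): name is "side" or "top" or "wrist"; returns a dict with "color" (420x560x3 uint8, red, green, blue), "depth" (420x560 float32, m along the optical axis (not along the pixel's ray), 0 where there is no reading), "K" (3x3 intrinsics, pixels), "cam_to_world" (4x4, takes a point from camera to world coordinates). Camera axes: x right, y down, z forward; pixel columns grow to the right and rows downward; lengths in m; the calibration is good to about 2 mm. The wrist camera is an equidistant fisheye: a pixel r from the principal point sees the ray r / f radians off the axis. A picture is of the moment at which its call begins.
- order.sign_off(): hands the job in, once; it reports no verdict.
The state is a dict: "time_s": time; "q": joint angles; "qvel": joint speeds; "effort": joint torques, N m; "tool_pos": TCP position; "ee_rot": TCP orientation; "wrist_force": force on the tool from outside, world axes, zero at the start; "ft_torque": the same for the moment, N m; "grip_width": finger opening in m.
Only numpy, scipy, OpenCV 4.12 (cv2) and the standard library are available. Lean on these libraries where they do the work, as an engineer would, in place of code of your own. Each camera call takes 0.05 s, during which the arm holds its last target. There are 200 camera calls.

## Working session

There is one attempt and no reset: what is moved stays moved. The work goes in short steps, Python scripts to look and compute and a tool call to move; the robot and the scene stay as the last step left them, time stands still between calls to the robot, and variables do not carry over. Pictures are saved under pics/ and viewed, about 8 in all and at most 12, crops included, and the job is handed in when it is done.

Besides the shell and the picture viewer there is one more tool, called after "Call:" in YAML: its name, and indented under it one key for each argument. step_arm: Moves the arm, as the interface text tells. Its arguments: {"type":"object","properties":{"targets":{"type":"array"},"jaw":{"type":"number"},"squeeze":{"type":"number"}},"required":["targets"]}

```bash
mkdir -p pics
cat > h.py <<'E'
import numpy as np,cv2
from station import bot,eyes,order
def snap(n,f):
    c=eyes.camera(n); cv2.imwrite('pics/'+f+'.png',c['color'][:,:,::-1]); np.savez('pics/'+f+'.npz',**c); return c
def pt(c,u,v,d=None):
    d=c['depth'][int(v),int(u)] if d is None else d
    K=c['K']; p=np.array([(u-K[0,2])/K[0,0]*d,(v-K[1,2])/K[1,1]*d,d,1]); return (c['cam_to_world']@p)[:3]
def atz(c,u,v,z):
    K=c['K'];T=c['cam_to_world']; r=T[:3,:3]@np.array([(u-K[0,2])/K[0,0],(v-K[1,2])/K[1,1],1]); o=T[:3,3]; return o+r*(z-o[2])/r[2]
E
python3 - <<'E'
from h import *
a=snap('top','top0');b=snap('side','side0')
for c in(a,b):print(c['K'].round(1).tolist(),c['cam_to_world'].round(3).tolist())
print(bot.get_obs())
E
```

```text
[[474.0, 0.0, 275.4], [0.0, 474.0, 207.2], [0.0, 0.0, 1.0]] [[0.023, -0.981, 0.194, 0.331], [-1.0, -0.024, -0.003, 0.063], [0.007, -0.194, -0.981, 1.059], [0.0, 0.0, 0.0, 1.0]]
[[400.3, 0.0, 281.1], [0.0, 400.3, 205.2], [0.0, 0.0, 1.0]] [[0.908, -0.221, 0.355, 0.202], [-0.418, -0.452, 0.788, -0.613], [-0.014, -0.864, -0.503, 0.537], [0.0, 0.0, 0.0, 1.0]]
{'time_s': 0.1, 'q': array([-72.89083418,  19.12849257,   2.28361716,  84.00652152,
        -0.76743223,  76.9646198 ,  -3.35182439]), 'qvel': array([-0.04846183, -0.06256345,  0.05144878, -0.06900355,  0.00794923,
       -0.00659373,  0.08778012]), 'effort': array([ 4.91190396e-03, -6.57812190e+01,  1.34038612e+00, -4.04709113e+01,
       -5.97292534e-02,  4.09626646e-02,  9.69891244e-05]), 'tool_pos': array([0.2516627 , 0.5988436 , 0.22173463]), 'ee_rot': array([-1.79915781e+02,  5.67103884e-03,  1.57207154e+02]), 'wrist_force': array([-0.09025196,  0.41326902, -0.64440904]), 'ft_torque': array([0.04957051, 0.01666705, 0.02586407]), 'grip_width': 0.08693721988858974}
```

View pics/top0.png

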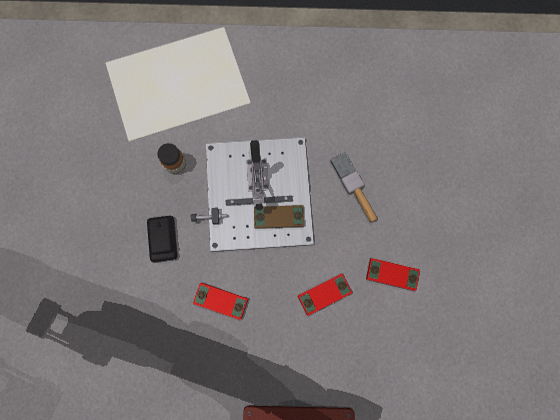

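View pics/side0.png

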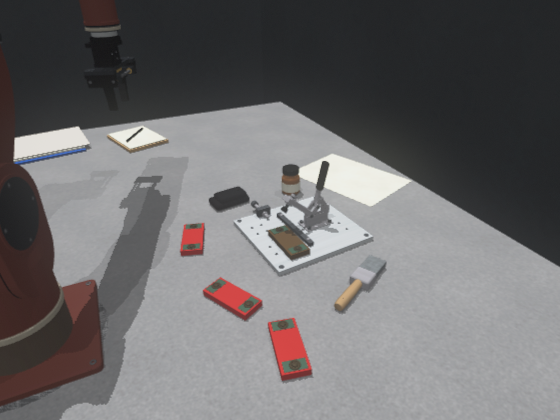

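The top view shows the bronze casting on the plate at (279,216). The three red bars at (221,301), (325,294) and (393,274) have its shape but the wrong colour. The stop screw is at about (210,216) and the handle at (255,150). I'll confirm this in an enlarged crop.

Run:
```python
import cv2
i=cv2.imread('pics/top0.png')[130:260,185:325]
cv2.imwrite('pics/top0c.png',cv2.resize(i,None,fx=5.6,fy=4.6*1,interpolation=cv2.INTER_CUBIC))
```

```text
(no output)
```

View pics/top0c.png

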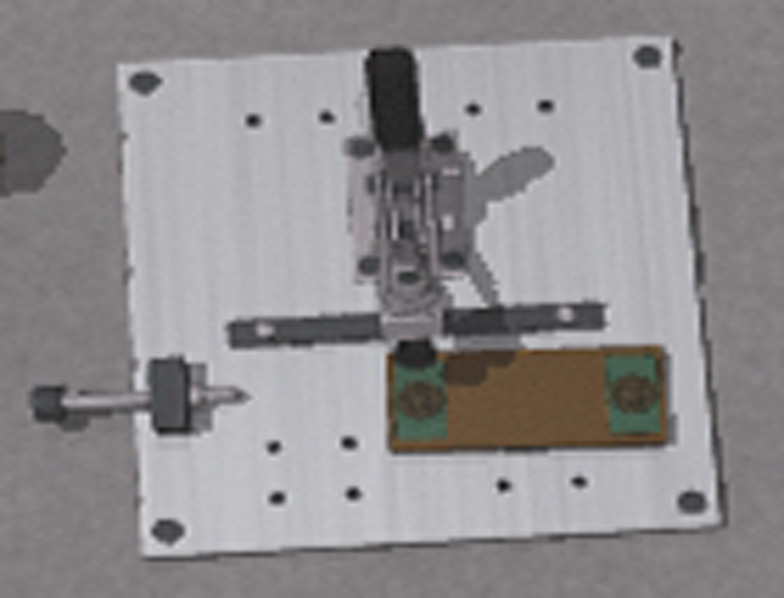

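```bash
cat >> h.py <<'E'
def fix():
    d=np.load('fix.npz'); return d['o'],d['yaw']
E
python3 - <<'E'
from h import *
c=dict(np.load('pics/top0.npz'))
f=lambda x,y,z:atz(c,185+x/5.6-.5+.09,130+y/4.6-.5+.1,z)
P=np.array([f(*p,.012) for p in[(118,65),(673,38),(720,524),(143,556)]])
print(P.round(4)); L=np.array([[125,115],[125,-115],[-125,-115],[-125,115]])/1000
# rigid fit
a=P[:,:2];o=a.mean(0);z=(L[:,0]+1j*L[:,1]);w=(a-o)@[1,1j];yaw=np.angle((w*z.conj()).sum())
R=np.array([[np.cos(yaw),-np.sin(yaw)],[np.sin(yaw),np.cos(yaw)]])
print('o',o,'yaw',np.degrees(yaw),'res',(a-o-L@R.T).round(4).tolist())
np.savez('fix.npz',o=o,yaw=yaw)
g=lambda x,y,z:((f(x,y,z)[:2]-o)@R*1000).round(1)
print('fence back L,R / front',[g(*p,.022) for p in[(229,322),(605,303),(229,347),(605,327)]])
print('cast',[g(*p,.026) for p in[(390,352),(663,346),(668,442),(390,450)]],'tip',g(245,396,.019))
print('bracket inner',g(190,396,.034),g(190,375,.034))
for u,v in[(279,216),(300,225),(250,190),(290,160),(255,146),(255,152),(240,240)]:
  p=pt(c,u,v);print(u,v,p.round(4),((p[:2]-o)@R*1000).round(1))
s=dict(np.load('pics/side0.npz'))
for u,v in[(290,241),(290,260),(340,240),(323,168),(318,186)]:
  p=pt(s,u,v);print('s',u,v,p.round(4),((p[:2]-o)@R*1000).round(1))
E
```

```text
[[ 0.6845  0.2246  0.012 ]
 [ 0.7045 -0.0041  0.012 ]
 [ 0.4589 -0.0254  0.012 ]
 [ 0.4381  0.2022  0.012 ]]
o [0.57151905 0.0993257 ] yaw 5.093601852748161 res [[-0.0013, -0.0003], [-0.0017, -0.0], [0.0017, 0.001], [0.0013, -0.0006]]
fence back L,R / front [array([-13.3,  74.3]), array([-13.6, -76.1]), array([-25.7,  74.9]), array([-25.5, -75.3])]
cast [array([-33.1,  11. ]), array([-37.2, -97.3]), array([-84.1, -95.7]), array([-80.9,  13.7])] tip [-49.7  69.9]
bracket inner [-51.1  90.2] [-40.9  89.7]
279 216 [0.5162 0.0519 0.0279] [-59.3 -42.3]
300 225 [0.4975 0.0052 0.0263] [-82.1 -87.2]
250 190 [0.5768 0.1186 0.0143] [ 7.  18.7]
290 160 [0.6516 0.0291 0.0078] [ 73.5 -77.1]
255 146 [0.6305 0.1036 0.1655] [59.1 -0.9]
255 152 [0.6245 0.1041 0.1457] [53.2  0.1]
240 240 [0.4625 0.1369 0.0153] [-105.2   47.1]
s 290 241 [0.515  0.0366 0.0263] [-61.9 -57.5]
s 290 260 [ 0.495  -0.0047  0.0097] [-85.5 -96.8]
s 340 240 [0.628  0.0104 0.0109] [ 48.4 -93.6]
s 323 168 [0.626  0.095  0.1552] [53.9 -9.1]
s 318 186 [0.6152 0.0958 0.1117] [43.2 -7.4]
```

The casting sits at about fixture (-59,-42) mm, turned about -2°, and the screw tip is near y 70. I'll move over to the loading side now, staying high.

Call:
step_arm:
  targets:
    - [[-0.88,-0.88,0],[0,0,0]]
    - [[-0.88,-0.88,0],[0,0,0]]
    - [[-0.88,-0.88,0],[0,0,0]]
    - [[-0.88,-0.88,0],[0,0,0]]
  jaw: 1
  squeeze: 20

```text
time_s: 0.43
tool_pos: [0.3104, 0.4566, 0.2222]
ee_rot: [-179.9, 0.1, 157.0]
wrist_force: [0.8, 0.0, 0.6]
grip_width: 0.0676
```

Call:
step_arm:
  targets:
    - [[-0.88,-0.88,0],[0,0,0]]
    - [[-0.88,-0.88,0],[0,0,0]]
    - [[-0.88,-0.88,0],[0,0,0]]
    - [[-0.88,-0.88,0],[0,0,0]]

```text
time_s: 0.77
tool_pos: [0.3663, 0.3182, 0.2224]
ee_rot: [-179.9, 0.0, 157.0]
wrist_force: [0.9, 0.2, -0.2]
grip_width: 0.0417
```

Call:
step_arm:
  targets:
    - [[-0.88,-0.88,0],[0,0,0]]
    - [[-0.88,-0.88,0],[0,0,0]]
    - [[-0.88,-0.88,0],[0,0,0]]
    - [[-0.88,-0.88,0],[0,0,0]]

```text
time_s: 1.1
tool_pos: [0.4223, 0.1798, 0.2225]
ee_rot: [-180.0, 0.0, 157.0]
wrist_force: [0.3, -0.1, -0.5]
grip_width: 0.0147
```

Call:
step_arm:
  targets:
    - [[-0.88,-0.88,0],[0,0,-0.08]]
    - [[-0.88,-0.88,0],[0,0,-0.16]]
    - [[-0.88,-0.88,0],[0,0,-0.24]]
    - [[-0.88,-0.88,0],[0,0,-0.31]]

```text
time_s: 1.43
tool_pos: [0.475, 0.0521, 0.2225]
ee_rot: [180.0, -0.0, -178.2]
wrist_force: [1.2, -0.1, -0.3]
grip_width: 0.001
```

```bash
cat >> h.py <<'E'
from scipy.spatial.transform import Rotation as Ro
def where():
    s=bot.get_obs(); o,y=fix(); R=Ro.from_euler('z',y).as_matrix()
    p=R.T@(s['tool_pos']-[o[0],o[1],0])*1000
    print('t %.2f'%s['time_s'],'F mm',p.round(1),'rpy',s['ee_rot'].round(1),'F_fix',(R.T@s['wrist_force']).round(1),'q',s['q'].round(0))
def tofix(P):
    o,y=fix(); R=Ro.from_euler('z',y).as_matrix(); return (P-[o[0],o[1],0])@R*1000
E
python3 - <<'E'
from h import *
where()
c=dict(np.load('pics/top0.npz'));s=dict(np.load('pics/side0.npz'))
for n,c in(('top',c),('side',s)):
    v,u=np.mgrid[0:420,0:560];d=c['depth'];m=d>0
    K=c['K'];P=np.stack([(u-K[0,2])/K[0,0]*d,(v-K[1,2])/K[1,1]*d,d,np.ones_like(d)],-1)[m]@c['cam_to_world'].T
    F=tofix(P[:,:3].astype(float));
    F=F[(abs(F[:,1])<40)&(abs(F[:,0])<125)&(F[:,2]>35)]
    for z in range(35,200,10):
        q=F[(F[:,2]>=z)&(F[:,2]<z+10)]
        if len(q)>2: print(n,z,'x',q[:,0].min().round(),q[:,0].max().round(),'y',q[:,1].min().round(),q[:,1].max().round(),len(q))
E
```

```text
t 1.43 F mm [-100.4  -38.5  222.5] rpy [ 180.    -0.  -178.2] F_fix [ 1.1 -0.2 -0.3] q [-43.  -3.  31. 108.   1.  74.  79.]
top 35 x 12.0 41.0 y -12.0 7.0 16
top 45 x 13.0 73.0 y -12.0 9.0 44
top 55 x 9.0 69.0 y -14.0 12.0 41
top 65 x 1.0 60.0 y -12.0 13.0 62
top 75 x -53.0 56.0 y -11.0 10.0 72
top 85 x -47.0 52.0 y -11.0 10.0 40
top 95 x -43.0 46.0 y -10.0 11.0 68
top 105 x -39.0 47.0 y -10.0 11.0 101
top 115 x 44.0 52.0 y -7.0 9.0 20
top 125 x 47.0 53.0 y -8.0 9.0 21
top 135 x 49.0 57.0 y -8.0 9.0 28
top 145 x 52.0 63.0 y -9.0 8.0 23
top 155 x 54.0 65.0 y -9.0 9.0 29
top 165 x 57.0 69.0 y -7.0 8.0 49
side 35 x 12.0 78.0 y -19.0 5.0 82
side 45 x 5.0 76.0 y -19.0 7.0 85
side 55 x -5.0 75.0 y -20.0 6.0 92
side 65 x -51.0 59.0 y -17.0 6.0 87
side 75 x -52.0 56.0 y -17.0 6.0 102
side 85 x -42.0 49.0 y -17.0 1.0 60
side 95 x -44.0 54.0 y -18.0 6.0 88
side 105 x -39.0 55.0 y -17.0 5.0 56
side 115 x 45.0 58.0 y -14.0 3.0 33
side 125 x 47.0 62.0 y -15.0 4.0 35
side 135 x 48.0 64.0 y -14.0 2.0 33
side 145 x 53.0 66.0 y -14.0 3.0 36
side 155 x 54.0 69.0 y -14.0 3.0 36
side 165 x 58.0 67.0 y -13.0 3.0 15
```

Call:
step_arm:
  targets:
    - [[0,0,0.3],[0,-0.07,0]]
    - [[0,0,0.6],[0,-0.14,0]]
    - [[0.02,-0.02,0.8],[0,-0.22,0]]
    - [[0.02,-0.02,0.8],[0,-0.22,0]]

```text
time_s: 1.77
tool_pos: [0.4559, 0.0478, 0.1103]
ee_rot: [-179.6, 18.7, -178.3]
wrist_force: [-5.5, -2.0, -4.0]
grip_width: 0.0007
```

Run:
```python
from h import *
where(); snap('side','side1')
```

```text
t 1.77 F mm [-119.8  -41.   110.3] rpy [-179.6   18.7 -178.3] F_fix [-5.6 -1.5 -4. ] q [-42. -14.  24. 133.  16.  43.  63.]
```

View pics/side1.png

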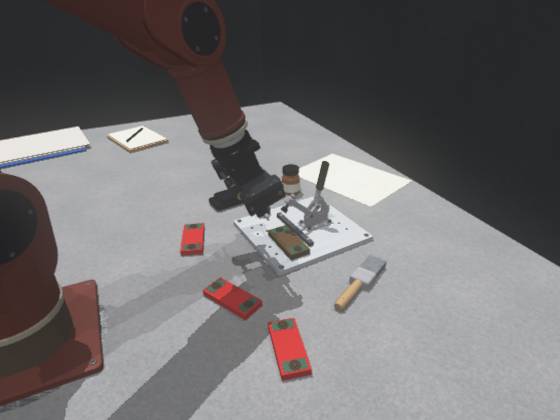

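The side view shows the tool leaning back over the loading side, with its fingertip near (240,258 in shadow), well clear of the clamp. Next I lower it in front of the casting.

Call:
step_arm:
  targets:
    - [[0.06,-0.01,0.24],[0,0,0]]
    - [[0.12,-0.03,0.5],[-0.01,0,-0.03]]
    - [[0.16,-0.03,0.65],[-0.01,0,-0.03]]
    - [[0.16,-0.03,0.65],[-0.01,0,-0.03]]
    - [[0.16,-0.03,0.65],[-0.01,0,-0.03]]

```text
time_s: 2.23
tool_pos: [0.4815, 0.0478, 0.0472]
ee_rot: [-179.8, 19.7, -175.7]
wrist_force: [-0.1, -0.2, -0.2]
grip_width: 0.0004
```

Run:
```python
from h import *
where()
```

```text
t 2.23 F mm [-94.2 -43.3  47.2] rpy [-179.8   19.7 -175.7] F_fix [-0.1 -0.2 -0.2] q [-43.  -4.  30. 135.  11.  29.  72.]
```

Call:
step_arm:
  targets:
    - [[0.06,0,-0.05],[0,0.07,0]]
    - [[0.06,0,-0.05],[0,0.07,0]]
    - [[0.06,0,-0.05],[0,0.07,0]]

```text
time_s: 2.48
tool_pos: [0.4752, 0.0481, 0.0523]
ee_rot: [-180.0, 13.8, -175.7]
wrist_force: [0.1, 0.8, 0.3]
grip_width: 0.0005
```

Run:
```python
from h import *
where()
```

```text
t 2.48 F mm [-100.5  -42.4   52.3] rpy [-180.    13.8 -175.7] F_fix [0.2 0.8 0.3] q [-44.  -2.  31. 131.   5.  37.  78.]
```

Call:
step_arm:
  targets:
    - [[0.04,0,0.1],[0,0,0]]
    - [[0.09,0,0.25],[0,0,0]]
    - [[0.09,0,0.25],[0,0,0]]
    - [[0.09,0,0.25],[0,0,0]]

```text
time_s: 2.82
tool_pos: [0.4683, 0.047, 0.0182]
ee_rot: [-179.9, 13.5, -175.7]
wrist_force: [1.0, -0.1, 1.2]
grip_width: 0.0005
```

Run:
```python
from h import *
where()
```

```text
t 2.82 F mm [-107.5  -43.    18.2] rpy [-179.9   13.5 -175.7] F_fix [ 1.  -0.2  1.2] q [-44.   2.  32. 133.   2.  32.  81.]
```

Call:
step_arm:
  targets:
    - [[-0.025,0,0.006],[0,0,0]]
    - [[-0.05,0,0.012],[0,0,0]]
    - [[-0.075,0,0.018],[0,0,0]]
    - [[-0.09,0,0.022],[0,0,0]]
    - [[-0.1,0,0.024],[0,0,0]]

```text
time_s: 3.23
tool_pos: [0.4816, 0.0482, 0.0186]
ee_rot: [-179.9, 13.5, -175.7]
wrist_force: [-1.9, 0.3, 0.6]
grip_width: 0.0005
```

Call:
step_arm:
  targets:
    - [[-0.008,0,0.002],[0,0,0]]
    - [[-0.016,0,0.004],[0,0,0]]
    - [[-0.024,0,0.006],[0,0,0]]
    - [[-0.032,0,0.008],[0,0,0]]
    - [[-0.04,0,0.01],[0,0,0]]

```text
time_s: 3.65
tool_pos: [0.4842, 0.0482, 0.0174]
ee_rot: [-179.9, 13.3, -175.7]
wrist_force: [-9.3, -1.2, 7.9]
grip_width: 0.0002
```

Run:
```python
from h import *
where()
```

```text
t 3.65 F mm [-91.5 -43.2  17.4] rpy [-179.9   13.3 -175.7] F_fix [-9.4 -0.4  7.9] q [-43.   4.  32. 131.  -1.  32.  84.]
```

Call:
step_arm:
  targets:
    - [[-0.004,0,-0.016],[0,0,0]]
    - [[-0.004,0,-0.016],[0,0,0]]

```text
time_s: 3.82
tool_pos: [0.485, 0.0482, 0.0197]
ee_rot: [-179.9, 13.4, -175.7]
wrist_force: [-2.6, 0.0, -1.5]
grip_width: 0.0003
```

Call:
step_arm:
  targets:
    - [[-0.006,0,0.001],[0,0,0]]
    - [[-0.012,0,0.002],[0,0,0]]
    - [[-0.018,0,0.003],[0,0,0]]

```text
time_s: 4.07
tool_pos: [0.4879, 0.0486, 0.0201]
ee_rot: [-179.9, 13.5, -175.7]
wrist_force: [-2.0, -0.3, -1.5]
grip_width: 0.0004
```

Run:
```python
from h import *
where()
```

```text
t 4.07 F mm [-87.8 -43.1  20.1] rpy [-179.9   13.5 -175.7] F_fix [-2.  -0.1 -1.5] q [-43.   4.  32. 131.  -1.  32.  84.]
```

Call:
step_arm:
  targets:
    - [[-0.006,0,0.001],[0,0,0]]
    - [[-0.012,0,0.002],[0,0,0]]
    - [[-0.018,0,0.003],[0,0,0]]
    - [[-0.024,0,0.005],[0,0,0]]
    - [[-0.03,0,0.006],[0,0,0]]

```text
time_s: 4.48
tool_pos: [0.4916, 0.0488, 0.0203]
ee_rot: [-179.9, 13.5, -175.7]
wrist_force: [-4.0, -1.5, 0.0]
grip_width: 0.0003
```

Run:
```python
from h import *
where()
```

```text
t 4.48 F mm [-84.1 -43.2  20.3] rpy [-179.9   13.5 -175.7] F_fix [-4.1 -1.2  0. ] q [-43.   5.  32. 130.  -2.  32.  84.]
```

Call:
step_arm:
  targets:
    - [[-0.004,0,0.001],[0,0,0]]
    - [[-0.008,0,0.001],[0,0,0]]
    - [[-0.012,0,0.002],[0,0,0]]
    - [[-0.016,0,0.003],[0,0,0]]

```text
time_s: 4.82
tool_pos: [0.4923, 0.0485, 0.0199]
ee_rot: [-179.9, 13.3, -175.7]
wrist_force: [-11.7, -2.7, 5.9]
grip_width: 0.0005
```

Run:
```python
from h import *
where()
```

```text
t 4.82 F mm [-83.4 -43.5  19.9] rpy [-179.9   13.3 -175.7] F_fix [-11.9  -1.6   5.9] q [-43.   5.  32. 130.  -2.  32.  85.]
```

Contact is firm at 12 N, so the casting is against the fence. I'll back off, turn the tool and look.

Call:
step_arm:
  targets:
    - [[0.06,0,-0.02],[0,0,0]]
    - [[0.06,0,-0.3],[0,0,0]]
    - [[0.06,0,-0.5],[0,0.07,0]]
    - [[0.06,0,-0.5],[0,0.15,0]]
    - [[0.06,0,-0.5],[0,0.15,0]]

```text
time_s: 5.23
tool_pos: [0.4765, 0.0491, 0.0784]
ee_rot: [-179.9, -0.2, -175.5]
wrist_force: [-0.1, 0.7, -0.0]
grip_width: 0.0005
```

Call:
step_arm:
  targets:
    - [[-0.05,-0.2,0],[0,0,0.07]]
    - [[-0.1,-0.45,0],[0,0,0.14]]
    - [[-0.2,-0.64,0],[0,0,0.21]]
    - [[-0.39,-0.64,0],[0,0,0.28]]
    - [[-0.39,-0.64,0],[0,0,0.35]]

```text
time_s: 5.65
tool_pos: [0.5292, -0.0268, 0.0781]
ee_rot: [180.0, 0.4, 152.4]
wrist_force: [0.0, 0.1, -0.4]
grip_width: 0.0004
```

Call:
step_arm:
  targets:
    - [[0,0,0],[0,0,0.07]]
    - [[0,0,0],[0,0,0.14]]
    - [[0,0,0],[0,0,0.21]]
    - [[0,0,0],[0,0,0.28]]
    - [[0,0,0],[0,0,0.35]]

```text
time_s: 6.07
tool_pos: [0.5258, -0.0257, 0.0775]
ee_rot: [179.9, 0.1, 121.0]
wrist_force: [-0.1, -0.9, -0.3]
grip_width: 0.0006
```

Call:
step_arm:
  targets:
    - [[0,0,0],[0,0.05,0.07]]
    - [[0,0,0],[0,0.1,0.14]]
    - [[0,0,0],[0,0.14,0.21]]
    - [[0,0,0],[0,0.16,0.28]]
    - [[0,0,0],[0,0.16,0.28]]

```text
time_s: 6.48
tool_pos: [0.5255, -0.028, 0.0771]
ee_rot: [-176.8, -13.8, 95.0]
wrist_force: [0.3, -0.2, 0.3]
grip_width: 0.0006
```

Run:
```python
from h import *
where(); snap('top','top1')
i=cv2.imread('pics/top1.png')[130:260,185:325]
cv2.imwrite('pics/top1c.png',cv2.resize(i,None,fx=5,fy=4.6,interpolation=cv2.INTER_CUBIC))
```

```text
t 6.48 F mm [ -57.2 -122.8   77.1] rpy [-176.8  -13.8   95. ] F_fix [ 0.3 -0.2  0.3] q [-32.  23.  48. 108. -31.  68.  35.]
```

View pics/top1c.png

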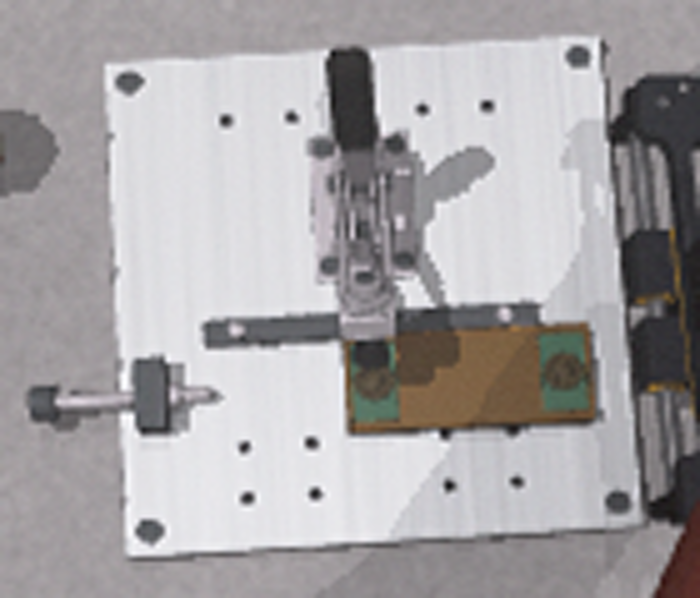

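The top view shows the casting's back edge in line with the fence face, from (345,345) to (592,325). Its free end is still about 58 mm short of the screw tip at (215,396). Next I lower the tool behind that end.

Call:
step_arm:
  targets:
    - [[-0.06,0.05,0.23],[0,0,0]]
    - [[-0.11,0.05,0.46],[0,0,0]]
    - [[-0.11,0.05,0.46],[0,0,0]]

```text
time_s: 6.78
tool_pos: [0.5252, -0.0233, 0.0164]
ee_rot: [-176.5, -13.8, 95.9]
wrist_force: [-1.9, 1.0, -1.0]
grip_width: 0.0007
```

Run:
```python
from h import *
where()
```

```text
t 6.78 F mm [ -57.1 -118.1   16.4] rpy [-176.5  -13.8   95.9] F_fix [-1.8  1.2 -1. ] q [-30.  28.  45. 110. -36.  63.  39.]
```

Call:
step_arm:
  targets:
    - [[0.01,0.058,-0.03],[0,0,0]]
    - [[0.03,0.058,-0.025],[0,0,0]]
    - [[0.058,0.058,-0.02],[0,0,0]]
    - [[0.058,0.058,-0.02],[0,0,0]]

```text
time_s: 7.12
tool_pos: [0.5355, -0.0168, 0.0254]
ee_rot: [-176.9, -13.9, 95.7]
wrist_force: [-0.7, -0.4, -0.2]
grip_width: 0.0003
```

Call:
step_arm:
  targets:
    - [[0.008,0,0.002],[0,0,0]]
    - [[0.016,0,0.004],[0,0,0]]
    - [[0.024,0,0.006],[0,0,0]]
    - [[0.032,0,0.008],[0,0,0]]
    - [[0.04,0,0.01],[0,0,0]]

```text
time_s: 7.53
tool_pos: [0.5339, -0.013, 0.0239]
ee_rot: [-176.8, -13.9, 95.6]
wrist_force: [0.5, -1.6, 0.4]
grip_width: 0.0006
```

Run:
```python
from h import *
where()
```

```text
t 7.53 F mm [ -47.5 -108.5   23.9] rpy [-176.8  -13.9   95.6] F_fix [ 0.4 -1.6  0.4] q [-31.  28.  45. 109. -36.  64.  38.]
```

Call:
step_arm:
  targets:
    - [[-0.03,-0.03,0.0],[0,0,0]]
    - [[-0.03,-0.03,0.025],[0,0,0]]
    - [[-0.03,-0.03,0.025],[0,0,0]]

```text
time_s: 7.78
tool_pos: [0.5298, -0.0163, 0.0197]
ee_rot: [-176.7, -13.9, 95.6]
wrist_force: [-0.3, 0.9, -0.3]
grip_width: 0.0002
```

Call:
step_arm:
  targets:
    - [[0.008,0,0.002],[0,0,0]]
    - [[0.016,0,0.004],[0,0,0]]
    - [[0.024,0,0.006],[0,0,0]]
    - [[0.032,0,0.008],[0,0,0]]
    - [[0.04,0,0.01],[0,0,0]]

```text
time_s: 8.2
tool_pos: [0.5299, -0.0116, 0.0202]
ee_rot: [-176.8, -13.8, 95.6]
wrist_force: [0.6, -3.5, -1.0]
grip_width: 0.0006
```

Run:
```python
from h import *
where()
```

```text
t 8.20 F mm [ -51.3 -106.8   20.2] rpy [-176.8  -13.8   95.6] F_fix [ 0.3 -3.6 -1. ] q [-31.  28.  45. 110. -36.  63.  38.]
```

Call:
step_arm:
  targets:
    - [[0.015,0,0.003],[0,0,0]]
    - [[0.032,0,0.007],[0,0,0]]
    - [[0.052,0,0.012],[0,0,0]]
    - [[0.072,0,0.017],[0,0,0]]
    - [[0.092,0,0.022],[0,0,0]]

```text
time_s: 8.62
tool_pos: [0.5285, 0.0005, 0.0203]
ee_rot: [-176.8, -13.9, 95.6]
wrist_force: [0.5, -2.5, -0.9]
grip_width: 0.0007
```

Run:
```python
from h import *
where()
```

```text
t 8.62 F mm [-51.6 -94.6  20.3] rpy [-176.8  -13.9   95.6] F_fix [ 0.3 -2.5 -0.9] q [-32.  27.  45. 110. -36.  63.  37.]
```

Call:
step_arm:
  targets:
    - [[0.02,0,0.005],[0,0,0]]
    - [[0.04,0,0.01],[0,0,0]]
    - [[0.06,0,0.014],[0,0,0]]
    - [[0.08,0,0.019],[0,0,0]]
    - [[0.1,0,0.024],[0,0,0]]

```text
time_s: 9.03
tool_pos: [0.5272, 0.0127, 0.0204]
ee_rot: [-176.8, -13.9, 95.6]
wrist_force: [0.8, -1.8, -1.7]
grip_width: 0.0007
```

Call:
step_arm:
  targets:
    - [[0.02,0,0.005],[0,0,0]]
    - [[0.04,0,0.01],[0,0,0]]
    - [[0.06,0,0.014],[0,0,0]]
    - [[0.08,0,0.019],[0,0,0]]
    - [[0.1,0,0.024],[0,0,0]]

```text
time_s: 9.45
tool_pos: [0.5258, 0.0249, 0.0205]
ee_rot: [-176.8, -13.9, 95.6]
wrist_force: [0.6, -2.9, -2.0]
grip_width: 0.0003
```

Run:
```python
from h import *
where()
```

```text
t 9.45 F mm [-52.1 -70.1  20.5] rpy [-176.8  -13.9   95.6] F_fix [ 0.4 -3.  -2. ] q [-35.  26.  45. 111. -36.  62.  34.]
```

Call:
step_arm:
  targets:
    - [[0.02,0,0.005],[0,0,0]]
    - [[0.04,0,0.01],[0,0,0]]
    - [[0.06,0,0.014],[0,0,0]]
    - [[0.08,0,0.019],[0,0,0]]
    - [[0.095,0,0.023],[0,0,0]]

```text
time_s: 9.87
tool_pos: [0.5245, 0.0367, 0.0206]
ee_rot: [-176.8, -13.9, 95.6]
wrist_force: [0.3, -3.3, -2.4]
grip_width: 0.0001
```

Call:
step_arm:
  targets:
    - [[0.007,0,0.002],[0,0,0]]
    - [[0.014,0,0.003],[0,0,0]]
    - [[0.021,0,0.005],[0,0,0]]
    - [[0.028,0,0.007],[0,0,0]]
    - [[0.035,0,0.008],[0,0,0]]

```text
time_s: 10.28
tool_pos: [0.5241, 0.0406, 0.0206]
ee_rot: [-176.8, -13.9, 95.6]
wrist_force: [-0.2, -2.1, -1.4]
grip_width: 0.0005
```

Run:
```python
from h import *
where()
```

```text
t 10.28 F mm [-52.4 -54.3  20.6] rpy [-176.8  -13.9   95.6] F_fix [-0.4 -2.  -1.4] q [-37.  26.  45. 111. -36.  61.  33.]
```

Call:
step_arm:
  targets:
    - [[0.005,0,0.001],[0,0,0]]
    - [[0.01,0,0.002],[0,0,0]]
    - [[0.015,0,0.004],[0,0,0]]
    - [[0.02,0,0.005],[0,0,0]]
    - [[0.025,0,0.006],[0,0,0]]

```text
time_s: 10.7
tool_pos: [0.5238, 0.0437, 0.0206]
ee_rot: [-176.8, -13.9, 95.6]
wrist_force: [0.8, -2.5, -1.9]
grip_width: 0.0001
```

Run:
```python
from h import *
where()
```

```text
t 10.70 F mm [-52.5 -51.2  20.6] rpy [-176.8  -13.9   95.6] F_fix [ 0.6 -2.6 -1.9] q [-37.  26.  44. 111. -36.  61.  32.]
```

Call:
step_arm:
  targets:
    - [[0.004,0,0.001],[0,0,0]]
    - [[0.008,0,0.002],[0,0,0]]
    - [[0.012,0,0.003],[0,0,0]]
    - [[0.016,0,0.004],[0,0,0]]
    - [[0.02,0,0.005],[0,0,0]]

```text
time_s: 11.12
tool_pos: [0.5236, 0.045, 0.0206]
ee_rot: [-176.8, -13.8, 95.6]
wrist_force: [0.5, -7.8, -2.8]
grip_width: 0.0005
```

Run:
```python
from h import *
where()
```

```text
t 11.12 F mm [-52.6 -49.8  20.6] rpy [-176.8  -13.8   95.6] F_fix [-0.2 -7.8 -2.8] q [-37.  26.  45. 112. -36.  61.  32.]
```

Call:
step_arm:
  targets:
    - [[0.003,0,0.001],[0,0,0]]
    - [[0.006,0,0.001],[0,0,0]]
    - [[0.006,0,0.001],[0,0,0]]

```text
time_s: 11.37
tool_pos: [0.5236, 0.0451, 0.0206]
ee_rot: [-176.8, -13.7, 95.5]
wrist_force: [1.2, -8.3, -2.0]
grip_width: 0.0006
```

Run:
```python
from h import *
where()
```

```text
t 11.37 F mm [-52.5 -49.8  20.6] rpy [-176.8  -13.7   95.5] F_fix [ 0.4 -8.4 -2. ] q [-37.  26.  45. 112. -36.  61.  32.]
```

The casting is on the screw: 8.4 N and no further travel, and the end at about y 69.4 agrees with the tip seen at 69.9. I'll retreat and check that it is flush.

Call:
step_arm:
  targets:
    - [[-0.05,0,-0.012],[0,0,0]]
    - [[-0.12,0,-0.03],[0,0,0]]
    - [[-0.2,0,-0.3],[0,0,0]]
    - [[-0.4,0,-0.6],[0,0,0]]
    - [[-0.6,0,-0.7],[0,0,0]]

```text
time_s: 11.78
tool_pos: [0.5389, -0.0434, 0.0888]
ee_rot: [-177.1, -13.9, 95.7]
wrist_force: [1.4, -0.7, 0.5]
grip_width: 0.0005
```

Run:
```python
from h import *
where(); snap('top','top2')
i=cv2.imread('pics/top2.png')[175:245,195:315]
cv2.imwrite('pics/top2c.png',cv2.resize(i,None,fx=6.5,fy=6.5,interpolation=cv2.INTER_CUBIC))
```

```text
t 11.78 F mm [ -45.2 -139.2   88.8] rpy [-177.1  -13.9   95.7] F_fix [ 1.3 -0.8  0.5] q [-31.  24.  48. 105. -31.  70.  37.]
```

View pics/top2c.png

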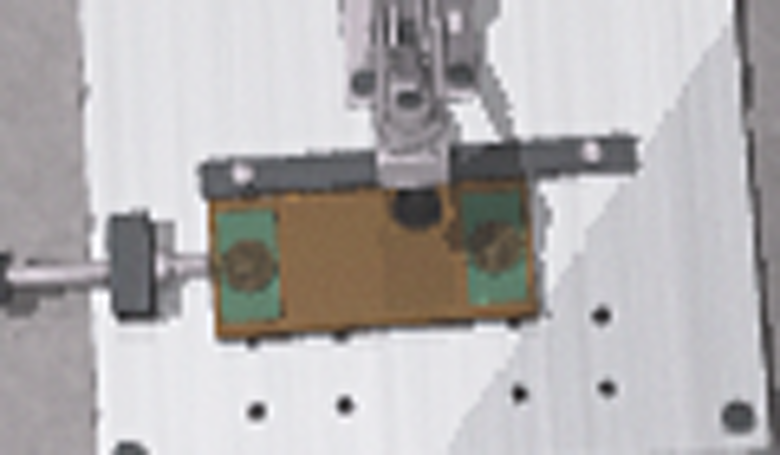

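The casting's back edge, (210,198) to (527,180), runs along the fence's front edge and its left end touches the screw tip at (212,265). A pixel is about 2 mm, so this can't prove it's flush. I'll give it a gentle confirming nudge towards the fence.

Call:
step_arm:
  targets:
    - [[0,-0.25,0],[-0.035,-0.07,0]]
    - [[0,-0.5,0],[-0.035,-0.155,0]]
    - [[0,-0.5,0],[-0.035,-0.155,0]]

```text
time_s: 12.08
tool_pos: [0.4753, -0.0511, 0.0873]
ee_rot: [-179.9, 0.2, 95.8]
wrist_force: [-1.3, -0.4, 1.0]
grip_width: 0.0004
```

Call:
step_arm:
  targets:
    - [[0.2,0,0],[0,0,-0.07]]
    - [[0.4,0,0],[0,0,-0.14]]
    - [[0.6,0,0],[0,0,-0.21]]
    - [[0.6,0,0],[0,0,-0.28]]
    - [[0.6,0,0],[0,0,-0.35]]

```text
time_s: 12.5
tool_pos: [0.4694, 0.0248, 0.0881]
ee_rot: [-180.0, -0.0, 128.0]
wrist_force: [-0.6, 0.1, 0.1]
grip_width: 0.0004
```

Call:
step_arm:
  targets:
    - [[0,0,0],[0,0,-0.07]]
    - [[0,0,0],[0,0,-0.14]]
    - [[0,0,0],[0,0,-0.21]]
    - [[0,0,0],[0,0,-0.28]]
    - [[0,0,0],[0,0,-0.35]]

```text
time_s: 12.92
tool_pos: [0.4695, 0.0229, 0.088]
ee_rot: [-180.0, -0.0, 159.3]
wrist_force: [0.6, 0.2, -0.4]
grip_width: 0.0008
```

Call:
step_arm:
  targets:
    - [[0,0,0],[0,0,-0.07]]
    - [[0,0,0],[0,0,-0.14]]
    - [[0,0,0],[0,0,-0.21]]
    - [[0,0,0],[0,0,-0.27]]
    - [[0,0,0],[0,0,-0.27]]

```text
time_s: 13.33
tool_pos: [0.4696, 0.0228, 0.088]
ee_rot: [-180.0, -0.0, -176.5]
wrist_force: [-0.6, -0.1, -0.0]
grip_width: 0.0009
```

Run:
```python
from h import *
where()
```

```text
t 13.33 F mm [-108.3  -67.2   88. ] rpy [-180.    -0.  -176.5] F_fix [-0.6 -0.  -0. ] q [-51.   5.  45. 119.  -5.  57.  90.]
```

Call:
step_arm:
  targets:
    - [[0,0.2,0.2],[0,-0.05,0]]
    - [[0,0.4,0.35],[0,-0.1,0]]
    - [[0,0.52,0.35],[0,-0.15,0]]
    - [[0,0.52,0.35],[0,-0.15,0]]

```text
time_s: 13.67
tool_pos: [0.4625, 0.087, 0.0439]
ee_rot: [180.0, 13.5, -176.8]
wrist_force: [0.5, -0.5, 0.3]
grip_width: 0.0005
```

Run:
```python
from h import *
where()
```

```text
t 13.67 F mm [-109.7   -2.6   43.9] rpy [ 180.    13.5 -176.8] F_fix [ 0.5 -0.6  0.3] q [-59.  -2.  40. 132.   8.  37.  69.]
```

Call:
step_arm:
  targets:
    - [[0.02,0,0.1],[0,0,0]]
    - [[0.047,0,0.19],[0,0,0]]
    - [[0.0,0,0.2],[0,0,0]]
    - [[-0.04,0,0.21],[0,0,0]]
    - [[-0.06,0,0.215],[0,0,0]]

```text
time_s: 14.08
tool_pos: [0.4809, 0.0855, 0.0234]
ee_rot: [-179.9, 13.6, -176.8]
wrist_force: [0.2, 0.3, -0.9]
grip_width: 0.0004
```

Run:
```python
from h import *
where()
```

```text
t 14.08 F mm [-91.5  -5.7  23.4] rpy [-179.9   13.6 -176.8] F_fix [ 0.2  0.3 -0.9] q [-58.   4.  41. 131.   1.  33.  76.]
```

Call:
step_arm:
  targets:
    - [[-0.005,0,0.026],[0,0,0]]
    - [[-0.015,0,0.029],[0,0,0]]
    - [[-0.025,0,0.031],[0,0,0]]
    - [[-0.03,0,0.032],[0,0,0]]
    - [[-0.035,0,0.034],[0,0,0]]

```text
time_s: 14.5
tool_pos: [0.4843, 0.0859, 0.0197]
ee_rot: [-179.9, 13.5, -176.7]
wrist_force: [-0.2, 0.2, -0.0]
grip_width: 0.0002
```

Run:
```python
from h import *
where()
```

```text
t 14.50 F mm [-88.1  -5.6  19.7] rpy [-179.9   13.5 -176.7] F_fix [-0.2  0.2 -0. ] q [-57.   5.  41. 131.  -0.  32.  77.]
```

Call:
step_arm:
  targets:
    - [[-0.006,0,0.001],[0,0,0]]
    - [[-0.012,0,0.002],[0,0,0]]
    - [[-0.018,0,0.003],[0,0,0]]
    - [[-0.024,0,0.005],[0,0,0]]
    - [[-0.03,0,0.006],[0,0,0]]

```text
time_s: 14.92
tool_pos: [0.487, 0.0861, 0.0193]
ee_rot: [-179.9, 13.4, -176.7]
wrist_force: [-8.7, -0.9, 7.5]
grip_width: 0.0007
```

Run:
```python
from h import *
where()
```

```text
t 14.92 F mm [-85.4  -5.7  19.3] rpy [-179.9   13.4 -176.7] F_fix [-8.8 -0.1  7.5] q [-57.   6.  41. 130.  -1.  32.  78.]
```

Call:
step_arm:
  targets:
    - [[-0.004,0,-0.016],[0,0,0]]
    - [[-0.004,0,-0.016],[0,0,0]]

```text
time_s: 15.08
tool_pos: [0.4874, 0.0858, 0.0215]
ee_rot: [-179.9, 13.4, -176.7]
wrist_force: [-2.2, -0.9, -0.2]
grip_width: 0.0008
```

Call:
step_arm:
  targets:
    - [[-0.004,0,0.0],[0,0,0]]
    - [[-0.008,0,0.001],[0,0,0]]
    - [[-0.008,0,0.001],[0,0,0]]

```text
time_s: 15.33
tool_pos: [0.4882, 0.0859, 0.0213]
ee_rot: [-179.9, 13.4, -176.7]
wrist_force: [-5.1, -0.7, -1.0]
grip_width: 0.0001
```

Run:
```python
from h import *
where()
```

```text
t 15.33 F mm [-84.2  -6.   21.3] rpy [-179.9   13.4 -176.7] F_fix [-5.1 -0.3 -1. ] q [-57.   5.  41. 130.  -1.  33.  78.]
```

Call:
step_arm:
  targets:
    - [[-0.004,0,0.0],[0,0,0]]
    - [[-0.008,0,0.0],[0,0,0]]
    - [[-0.011,0,0.0],[0,0,0]]
    - [[-0.011,0,0.0],[0,0,0]]

```text
time_s: 15.67
tool_pos: [0.4886, 0.0859, 0.0213]
ee_rot: [-179.9, 13.3, -176.7]
wrist_force: [-9.1, -1.1, 1.3]
grip_width: 0.0007
```

Run:
```python
from h import *
where()
```

```text
t 15.67 F mm [-83.8  -6.   21.3] rpy [-179.9   13.3 -176.7] F_fix [-9.2 -0.3  1.3] q [-57.   6.  41. 130.  -1.  33.  78.]
```

Call:
step_arm:
  targets:
    - [[-0.004,0,-0.001],[0,0,0]]
    - [[-0.007,0,-0.002],[0,0,0]]
    - [[-0.007,0,-0.002],[0,0,0]]

```text
time_s: 15.92
tool_pos: [0.4888, 0.086, 0.0214]
ee_rot: [-179.9, 13.3, -176.7]
wrist_force: [-9.5, 0.1, -0.1]
grip_width: 0.0004
```

Run:
```python
from h import *
where()
```

```text
t 15.92 F mm [-83.6  -5.9  21.4] rpy [-179.9   13.3 -176.7] F_fix [-9.4  0.9 -0.1] q [-57.   6.  41. 130.  -1.  33.  78.]
```

Seated: 9.4 N with no further travel. I'll retreat and check from close by with the wrist camera.

Call:
step_arm:
  targets:
    - [[0.06,0,-0.015],[0,0,0]]
    - [[0.1,0,-0.2],[0,0,0]]
    - [[0.1,0,-0.5],[0,0.07,0]]
    - [[0.1,0,-0.8],[0,0.15,0]]
    - [[0.1,0,-0.95],[0,0.15,0]]

```text
time_s: 16.33
tool_pos: [0.4546, 0.0854, 0.1342]
ee_rot: [179.9, -0.0, -176.7]
wrist_force: [0.9, 0.4, 0.2]
grip_width: 0.0005
```

Run:
```python
from h import *
where(); c=snap('wrist','w0'); print(c['K'],c['cam_to_world'].round(3))
```

```text
t 16.33 F mm [-117.7   -3.5  134.2] rpy [ 179.9   -0.  -176.7] F_fix [0.9 0.4 0.2] q [-59.  -0.  43. 117.   0.  63.  78.]
[[325.1922621    0.         282.04932127]
 [  0.         325.1922621  209.55011977]
 [  0.           0.           1.        ]] [[-0.058  0.955  0.292  0.374]
 [ 0.998  0.055  0.018  0.079]
 [ 0.001  0.293 -0.956  0.297]
 [ 0.     0.     0.     1.   ]]
```

View pics/w0.png

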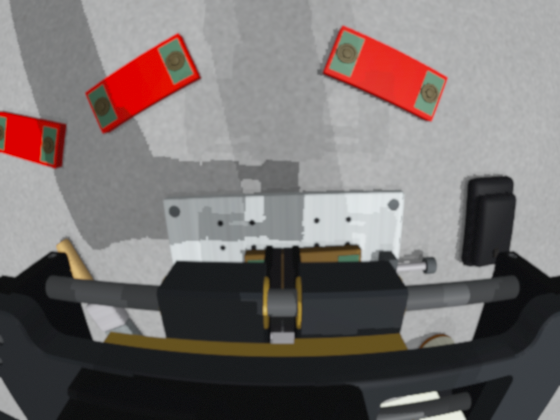

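The gripper body hides the fence in this view, with only the casting's front edge showing at (300,255). I'll move in front of the handle, where the wrist camera will be straight above the casting, and look again.

Call:
step_arm:
  targets:
    - [[-0.2,0,-0.08],[0,0,-0.02]]
    - [[-0.45,0,-0.08],[0,0,-0.02]]
    - [[-0.64,0,-0.08],[0,0,-0.02]]
    - [[-0.64,0,-0.08],[0,0,-0.02]]

```text
time_s: 16.72
tool_pos: [0.534, 0.0894, 0.1407]
ee_rot: [-179.8, 0.3, -174.9]
wrist_force: [-1.1, -0.2, 0.4]
grip_width: 0.0004
```

Call:
step_arm:
  targets:
    - [[-0.2,0.05,0],[0,0,0]]
    - [[-0.4,0.05,0],[0,0,0]]
    - [[-0.6,0.05,0],[0,0,0]]
    - [[-0.6,0.05,0],[0,0,0]]

```text
time_s: 17.05
tool_pos: [0.6041, 0.1018, 0.14]
ee_rot: [-179.8, 0.2, -174.9]
wrist_force: [-0.9, 0.3, -0.3]
grip_width: 0.0002
```

Run:
```python
from h import *
where(); c=snap('wrist','w1'); print(c['cam_to_world'].round(3))
i=cv2.imread('pics/w1.png');cv2.imwrite('pics/w1c.png',cv2.resize(i[100:300,180:400],None,fx=3,fy=3,interpolation=cv2.INTER_CUBIC))
```

```text
t 17.05 F mm [ 32.7  -0.4 140. ] rpy [-179.8    0.2 -174.9] F_fix [-0.9  0.4 -0.3] q [-49.  22.  44.  97. -16.  67.  95.]
[[-0.089  0.951  0.295  0.523]
 [ 0.996  0.086  0.023  0.094]
 [-0.003  0.296 -0.955  0.303]
 [ 0.     0.     0.     1.   ]]
```

View pics/w1c.png

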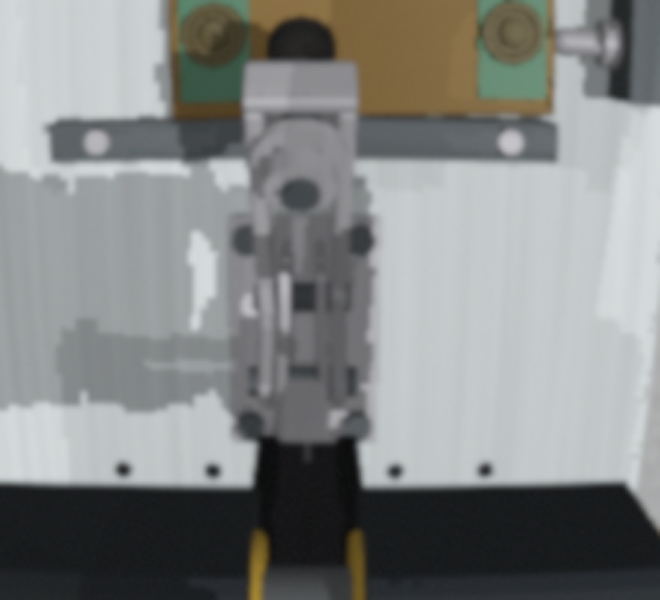

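The close view shows the casting's back edge running parallel and tight to the fence at crop y≈116, and the screw tip meeting its end at (553,40). I'll enlarge those corners once to check.

Run:
```python
import cv2,numpy as np
i=cv2.imread('pics/w1.png')
f=lambda u,v:cv2.resize(i[v:v+36,u:u+26],None,fx=10,fy=10,interpolation=cv2.INTER_NEAREST)
cv2.imwrite('pics/w1d.png',np.hstack([f(230,118),f(345,118),f(352,96)]))
```

```text
(no output)
```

View pics/w1d.png

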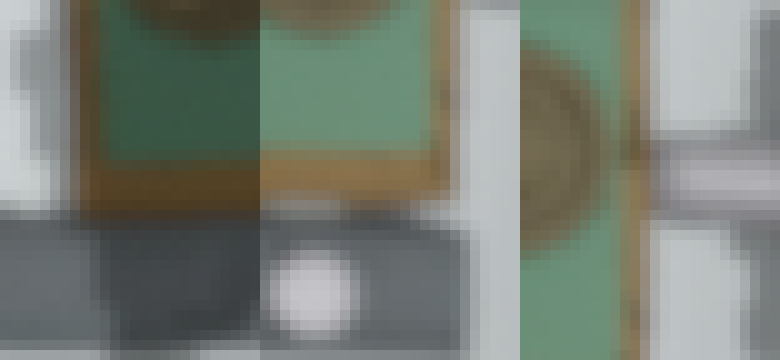

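The left panel (corner away from the screw) touches the fence. The middle panel (screw end) shows a gap of about 1.5 px, roughly 1.5 mm, and the right panel shows the screw tip in contact. I'll go back and nudge the casting at its screw end.

Call:
step_arm:
  targets:
    - [[0.25,0.1,0],[0,0,0]]
    - [[0.5,0.2,0],[0,0,0]]
    - [[0.6,0.3,0],[0,0,0]]
    - [[0.6,0.3,0],[0,0,0]]

```text
time_s: 17.43
tool_pos: [0.5223, 0.1329, 0.1399]
ee_rot: [179.9, -0.1, -174.7]
wrist_force: [-0.6, 0.3, -0.2]
grip_width: 0.0001
```

Call:
step_arm:
  targets:
    - [[0.25,0.03,0],[0,0,0]]
    - [[0.5,0.06,0],[0,0,0]]
    - [[0.6,0.06,0],[0,0,0]]
    - [[0.6,0.06,0],[0,0,0]]

```text
time_s: 17.77
tool_pos: [0.451, 0.1313, 0.14]
ee_rot: [179.9, -0.0, -174.8]
wrist_force: [0.0, 0.0, -0.1]
grip_width: 0.0007
```

Call:
step_arm:
  targets:
    - [[0,0,0.3],[0,-0.05,0]]
    - [[0,0,0.55],[0,-0.1,0]]
    - [[0,0,0.8],[0,-0.15,0]]
    - [[0,0,0.8],[0,-0.15,0]]

```text
time_s: 18.1
tool_pos: [0.4469, 0.1285, 0.0378]
ee_rot: [-179.8, 13.2, -174.8]
wrist_force: [-2.3, -2.1, -1.0]
grip_width: 0.0002
```

Run:
```python
from h import *
where()
```

```text
t 18.10 F mm [-121.6   40.1   37.8] rpy [-179.8   13.2 -174.8] F_fix [-2.4 -1.9 -1. ] q [-66.  -2.  41. 133.  10.  36.  63.]
```

Call:
step_arm:
  targets:
    - [[-0.01,0,0.06],[0,0,0]]
    - [[0.02,0,0.13],[0,0,0]]
    - [[-0.05,0,0.15],[0,0,0]]
    - [[-0.1,0,0.16],[0,0,0]]
    - [[-0.14,0,0.17],[0,0,0]]

```text
time_s: 18.52
tool_pos: [0.4767, 0.1332, 0.0298]
ee_rot: [-179.9, 13.5, -174.9]
wrist_force: [-0.9, -0.3, 0.2]
grip_width: 0.0003
```

Run:
```python
from h import *
where()
```

```text
t 18.52 F mm [-91.4  42.2  29.8] rpy [-179.9   13.5 -174.9] F_fix [-0.9 -0.2  0.2] q [-65.   4.  43. 130.   2.  34.  71.]
```

Call:
step_arm:
  targets:
    - [[0.01,0,0.04],[0,0,0]]
    - [[0.018,0,0.073],[0,0,0]]
    - [[0.005,0,0.076],[0,0,0]]
    - [[-0.006,0,0.079],[0,0,0]]

```text
time_s: 18.85
tool_pos: [0.4769, 0.133, 0.0188]
ee_rot: [-179.9, 13.4, -174.9]
wrist_force: [0.4, 0.4, 0.1]
grip_width: 0.0006
```

Call:
step_arm:
  targets:
    - [[-0.006,0,0.001],[0,0,0]]
    - [[-0.012,0,0.002],[0,0,0]]
    - [[-0.016,0,0.002],[0,0,0]]

```text
time_s: 19.1
tool_pos: [0.4792, 0.1335, 0.0195]
ee_rot: [-179.9, 13.5, -174.9]
wrist_force: [0.1, -0.2, 0.5]
grip_width: 0.0006
```

Run:
```python
from h import *
where()
```

```text
t 19.10 F mm [-88.9  42.3  19.5] rpy [-179.9   13.5 -174.9] F_fix [ 0.1 -0.2  0.5] q [-64.   6.  42. 130.  -0.  33.  73.]
```

Call:
step_arm:
  targets:
    - [[-0.007,0,-0.002],[0,0,0]]
    - [[-0.014,0,-0.004],[0,0,0]]
    - [[-0.02,0,-0.005],[0,0,0]]
    - [[-0.026,0,-0.005],[0,0,0]]

```text
time_s: 19.43
tool_pos: [0.4821, 0.1338, 0.0208]
ee_rot: [-179.9, 13.5, -174.9]
wrist_force: [0.1, -0.4, 0.1]
grip_width: 0.0006
```

Run:
```python
from h import *
where()
```

```text
t 19.43 F mm [-86.   42.3  20.8] rpy [-179.9   13.5 -174.9] F_fix [ 0.1 -0.4  0.1] q [-64.   6.  42. 130.  -1.  33.  73.]
```

Call:
step_arm:
  targets:
    - [[-0.005,0,0.0],[0,0,0]]
    - [[-0.01,0,0.0],[0,0,0]]
    - [[-0.015,0,0.0],[0,0,0]]
    - [[-0.019,0,0.0],[0,0,0]]

```text
time_s: 19.77
tool_pos: [0.4834, 0.1338, 0.0208]
ee_rot: [-179.9, 13.4, -174.9]
wrist_force: [-5.7, 0.3, 3.6]
grip_width: 0.0004
```

Run:
```python
from h import *
where()
```

```text
t 19.77 F mm [-84.8  42.2  20.8] rpy [-179.9   13.4 -174.9] F_fix [-5.7  0.8  3.6] q [-64.   7.  42. 129.  -1.  33.  74.]
```

Call:
step_arm:
  targets:
    - [[-0.005,0,-0.006],[0,0,0]]
    - [[-0.008,0,-0.008],[0,0,0]]
    - [[-0.012,0,-0.009],[0,0,0]]
    - [[-0.012,0,-0.009],[0,0,0]]

```text
time_s: 20.1
tool_pos: [0.4848, 0.1338, 0.0222]
ee_rot: [-179.9, 13.4, -174.9]
wrist_force: [-4.4, 1.1, -2.3]
grip_width: 0.0004
```

Run:
```python
from h import *
where()
```

```text
t 20.10 F mm [-83.3  42.1  22.2] rpy [-179.9   13.4 -174.9] F_fix [-4.3  1.5 -2.3] q [-64.   7.  42. 129.  -1.  33.  74.]
```

Call:
step_arm:
  targets:
    - [[-0.004,0,0.001],[0,0,0]]
    - [[-0.008,0,0.002],[0,0,0]]
    - [[-0.012,0,0.003],[0,0,0]]
    - [[-0.012,0,0.003],[0,0,0]]

```text
time_s: 20.43
tool_pos: [0.4852, 0.1338, 0.0217]
ee_rot: [-179.9, 13.3, -174.9]
wrist_force: [-8.4, 0.1, 2.0]
grip_width: 0.0004
```

Run:
```python
from h import *
where()
```

```text
t 20.43 F mm [-83.   42.   21.7] rpy [-179.9   13.3 -174.9] F_fix [-8.4  0.9  2. ] q [-64.   7.  42. 129.  -1.  33.  74.]
```

Call:
step_arm:
  targets:
    - [[-0.004,0,-0.002],[0,0,0]]
    - [[-0.006,0,-0.003],[0,0,0]]
    - [[-0.006,0,-0.003],[0,0,0]]

```text
time_s: 20.68
tool_pos: [0.4853, 0.1338, 0.022]
ee_rot: [-179.9, 13.3, -174.9]
wrist_force: [-10.6, 0.7, 1.1]
grip_width: 0.0004
```

Call:
step_arm:
  targets:
    - [[0.06,0,-0.015],[0,0,0]]
    - [[0.1,0,-0.2],[0,0,0]]
    - [[0.1,0,-0.5],[0,0.07,0]]
    - [[0.1,0,-0.8],[0,0.15,0]]
    - [[0.1,0,-0.98],[0,0.15,0]]

```text
time_s: 21.1
tool_pos: [0.4502, 0.1317, 0.138]
ee_rot: [180.0, -0.1, -174.9]
wrist_force: [1.4, 0.4, -0.6]
grip_width: 0.0005
```

Run:
```python
from h import *
where()
```

```text
t 21.10 F mm [-117.9   43.   138. ] rpy [ 1.800e+02 -1.000e-01 -1.749e+02] F_fix [ 1.4  0.3 -0.6] q [-65.   0.  45. 116.  -0.  64.  75.]
```

Call:
step_arm:
  targets:
    - [[-0.25,-0.1,-0.02],[0,0,0]]
    - [[-0.5,-0.18,-0.02],[0,0,0]]
    - [[-0.63,-0.18,-0.02],[0,0,0]]
    - [[-0.63,-0.18,-0.02],[0,0,0]]

```text
time_s: 21.43
tool_pos: [0.5299, 0.1156, 0.138]
ee_rot: [-179.8, 0.3, -175.0]
wrist_force: [-0.8, 0.1, 0.3]
grip_width: 0.0005
```

Call:
step_arm:
  targets:
    - [[-0.25,-0.1,0],[0,0,0]]
    - [[-0.5,-0.18,0],[0,0,0]]
    - [[-0.63,-0.18,0],[0,0,0]]
    - [[-0.63,-0.18,0],[0,0,0]]

```text
time_s: 21.77
tool_pos: [0.6059, 0.1006, 0.1372]
ee_rot: [-179.8, 0.2, -175.0]
wrist_force: [0.2, 0.6, -0.2]
grip_width: 0.0005
```

Run:
```python
from h import *
where(); c=snap('wrist','w2')
i=cv2.imread('pics/w2.png')
f=lambda u,v:cv2.resize(i[v:v+36,u:u+26],None,fx=10,fy=10,interpolation=cv2.INTER_NEAREST)
cv2.imwrite('pics/w2d.png',np.hstack([f(230,118),f(345,118),f(352,96)]))
```

```text
t 21.77 F mm [ 34.4  -1.8 137.2] rpy [-179.8    0.2 -175. ] F_fix [ 0.3  0.6 -0.2] q [-50.  23.  47.  97. -18.  67.  96.]
```

View pics/w2d.png

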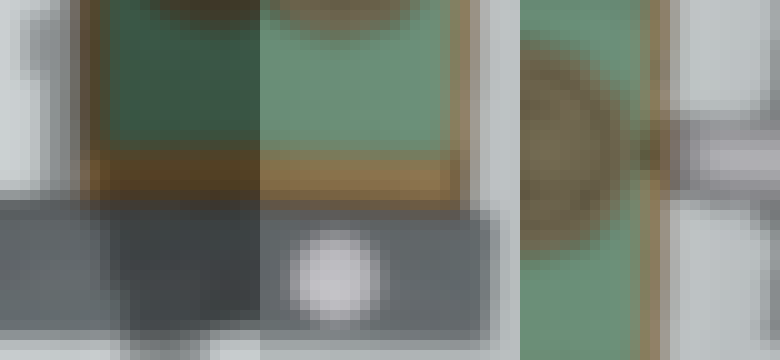

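It is now flush: the casting edge meets the fence face in both corner panels with no light gap, and the tip meets the end. Next the handle. I'll approach its front face and follow its arc.

Call:
step_arm:
  targets:
    - [[-0.02,0.015,-0.04],[0,0,0]]
    - [[-0.05,0.015,-0.04],[0,0,0]]
    - [[-0.07,0.015,-0.04],[0,0,0]]
    - [[-0.09,0.015,-0.04],[0,0,0]]
    - [[-0.11,0.015,-0.035],[0,0,0]]

```text
time_s: 22.23
tool_pos: [0.6156, 0.1047, 0.1417]
ee_rot: [-180.0, -0.0, -174.9]
wrist_force: [-3.1, -0.3, 4.9]
grip_width: 0.0002
```

Run:
```python
from h import *
where()
```

```text
t 22.23 F mm [ 44.3   1.5 141.7] rpy [-180.    -0.  -174.9] F_fix [-3.1 -0.   4.9] q [-50.  24.  46.  95. -19.  69.  96.]
```

Call:
step_arm:
  targets:
    - [[-0.02,0,0.0],[0,0,0]]
    - [[-0.04,0,0.005],[0,0,0]]
    - [[-0.06,0,0.012],[0,0,0]]
    - [[-0.08,0,0.02],[0,0,0]]
    - [[-0.105,0,0.03],[0,0,0]]

```text
time_s: 22.65
tool_pos: [0.6289, 0.1055, 0.1379]
ee_rot: [-179.9, 0.0, -174.9]
wrist_force: [-1.9, 1.4, 4.5]
grip_width: 0.0006
```

Run:
```python
from h import *
where()
```

```text
t 22.65 F mm [ 57.7   1.1 137.9] rpy [-179.9    0.  -174.9] F_fix [-1.8  1.6  4.5] q [-48.  26.  46.  94. -20.  69.  97.]
```

Call:
step_arm:
  targets:
    - [[-0.03,0,0.012],[0,0,0]]
    - [[-0.06,0,0.03],[0,0,0]]
    - [[-0.085,0,0.05],[0,0,0]]
    - [[-0.105,0,0.068],[0,0,0]]
    - [[-0.12,0,0.083],[0,0,0]]

```text
time_s: 23.07
tool_pos: [0.6431, 0.1066, 0.1272]
ee_rot: [-179.9, 0.0, -174.9]
wrist_force: [-1.5, 1.8, 2.3]
grip_width: 0.0005
```

Call:
step_arm:
  targets:
    - [[-0.02,0,0.02],[0,0,0]]
    - [[-0.04,0,0.042],[0,0,0]]
    - [[-0.06,0,0.066],[0,0,0]]
    - [[-0.075,0,0.09],[0,0,0]]
    - [[-0.09,0,0.117],[0,0,0]]

```text
time_s: 23.48
tool_pos: [0.6536, 0.1071, 0.1132]
ee_rot: [-179.9, -0.0, -174.9]
wrist_force: [-2.7, 0.7, 2.2]
grip_width: 0.0007
```

Run:
```python
from h import *
where()
```

```text
t 23.48 F mm [ 82.5   0.5 113.2] rpy [-179.9   -0.  -174.9] F_fix [-2.6  0.9  2.2] q [-45.  30.  44.  91. -22.  68.  99.]
```

Call:
step_arm:
  targets:
    - [[-0.015,0,0.02],[0,0,0]]
    - [[-0.028,0,0.04],[0,0,0]]
    - [[-0.04,0,0.06],[0,0,0]]
    - [[-0.05,0,0.078],[0,0,0]]
    - [[-0.055,0,0.095],[0,0,0]]

```text
time_s: 23.9
tool_pos: [0.6588, 0.1076, 0.1019]
ee_rot: [-179.9, -0.2, -174.9]
wrist_force: [-9.5, -1.3, 7.4]
grip_width: 0.0004
```

Call:
step_arm:
  targets:
    - [[-0.005,0,0.016],[0,0,0]]
    - [[-0.01,0,0.032],[0,0,0]]
    - [[-0.015,0,0.048],[0,0,0]]
    - [[-0.018,0,0.062],[0,0,0]]
    - [[-0.02,0,0.075],[0,0,0]]

```text
time_s: 24.32
tool_pos: [0.6618, 0.1079, 0.0931]
ee_rot: [-179.9, -0.1, -174.9]
wrist_force: [-6.2, -0.2, 4.0]
grip_width: 0.0006
```

Run:
```python
from h import *
where()
```

```text
t 24.32 F mm [90.7  0.5 93.1] rpy [-1.799e+02 -1.000e-01 -1.749e+02] F_fix [-6.2  0.4  4. ] q [-44.  32.  44.  91. -24.  66.  99.]
```

Call:
step_arm:
  targets:
    - [[0.0,0,0.012],[0,0,0]]
    - [[0.0,0,0.024],[0,0,0]]
    - [[0.0,0,0.036],[0,0,0]]
    - [[0.0,0,0.048],[0,0,0]]

```text
time_s: 24.65
tool_pos: [0.6629, 0.108, 0.0876]
ee_rot: [-179.9, 0.0, -174.9]
wrist_force: [-1.4, -0.6, 2.6]
grip_width: 0.0004
```

Run:
```python
from h import *
where()
```

```text
t 24.65 F mm [91.8  0.5 87.6] rpy [-179.9    0.  -174.9] F_fix [-1.4 -0.4  2.6] q [-44.  33.  43.  91. -24.  66. 100.]
```

Call:
step_arm:
  targets:
    - [[0.0,0,0.01],[0,0,0]]
    - [[0.0,0,0.02],[0,0,0]]
    - [[0.0,0,0.03],[0,0,0]]
    - [[0.0,0,0.04],[0,0,0]]

```text
time_s: 24.98
tool_pos: [0.6628, 0.1084, 0.0826]
ee_rot: [-179.9, 0.0, -174.9]
wrist_force: [-1.4, -0.1, -0.4]
grip_width: 0.0007
```

Run:
```python
from h import *
where()
```

```text
t 24.98 F mm [91.7  0.9 82.6] rpy [-179.9    0.  -174.9] F_fix [-1.4  0.  -0.4] q [-44.  33.  43.  91. -24.  65. 100.]
```

The force has dropped to zero, so the handle may have snapped down. I'll check.

Run:
```python
from h import *
snap('side','side2')
i=cv2.imread('pics/side2.png')[120:290,210:400];cv2.imwrite('pics/side2c.png',cv2.resize(i,None,fx=3.5,fy=3.5,interpolation=cv2.INTER_CUBIC))
```

```text
(no output)
```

View pics/side2c.png

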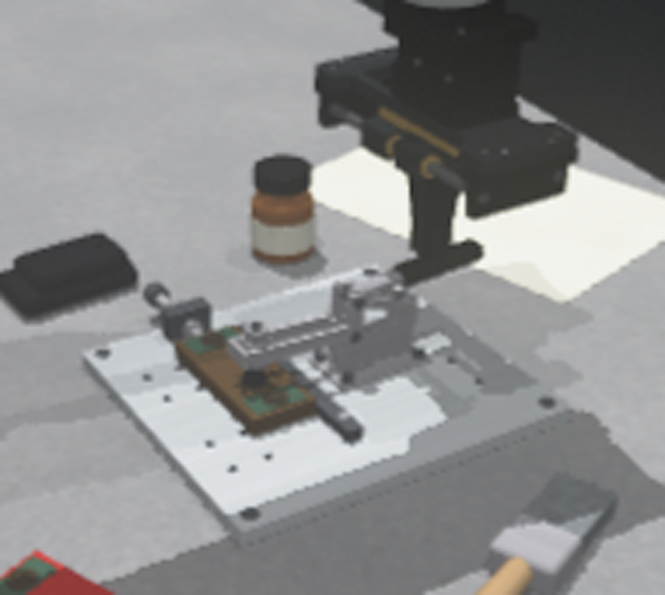

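The handle lies about level at (440,262) with the pad at (252,378) on the casting. I'll lift clear and measure the handle's height.

Call:
step_arm:
  targets:
    - [[0,0,-0.25],[0,0,0]]
    - [[0,0,-0.5],[0,0,0]]
    - [[0,0,-0.7],[0,0,0]]
    - [[0,0,-0.9],[0,0,0]]
    - [[0,0,-0.9],[0,0,0]]

```text
time_s: 25.45
tool_pos: [0.6647, 0.1084, 0.1959]
ee_rot: [-180.0, 0.4, -174.9]
wrist_force: [1.0, -0.2, 0.6]
grip_width: 0.0004
```

Call:
step_arm:
  targets:
    - [[0.3,0,0],[0,0,0]]
    - [[0.6,0,0],[0,0,0]]
    - [[0.6,0,0],[0,0,0]]

```text
time_s: 25.7
tool_pos: [0.5847, 0.1006, 0.1886]
ee_rot: [180.0, -0.4, -175.0]
wrist_force: [1.4, -1.0, -1.5]
grip_width: 0.0005
```

Run:
```python
from h import *
where(); snap('wrist','w3')
for n in('top','side'):
    c=snap(n,n+'3')
    v,u=np.mgrid[0:420,0:560];d=c['depth'];m=d>0
    K=c['K'];P=np.stack([(u-K[0,2])/K[0,0]*d,(v-K[1,2])/K[1,1]*d,d,np.ones_like(d)],-1)[m]@c['cam_to_world'].T
    F=tofix(P[:,:3].astype(float)); F=F[(abs(F[:,1]+ (5 if n=='side' else 0))<8)&(F[:,2]>30)&(F[:,2]<130)]
    for x in range(50,140,10):
        q=F[(F[:,0]>=x)&(F[:,0]<x+10)]
        if len(q)>2: print(n,x,'z',np.percentile(q[:,2],[10,50,90]).round(1),len(q))
i=cv2.imread('pics/w3.png');cv2.imwrite('pics/w3c.png',cv2.resize(i[60:310,150:420],None,fx=2.4,fy=2.4,interpolation=cv2.INTER_CUBIC))
```

```text
t 25.70 F mm [1.320e+01 1.000e-01 1.886e+02] rpy [ 180.    -0.4 -175. ] F_fix [ 1.3 -1.2 -1.5] q [-54.  18.  49.  96. -14.  72.  93.]
side 50 z [33.1 43.  70.1] 46
side 60 z [36.1 54.  70.7] 60
side 70 z [37.5 58.4 71.8] 40
side 80 z [68.3 70.5 72.4] 15
side 90 z [60.8 69.9 71.1] 20
side 100 z [60.6 69.6 70.8] 20
side 110 z [59.  68.2 70.7] 19
side 120 z [61.5 68.5 69.5] 15
```

View pics/w3c.png

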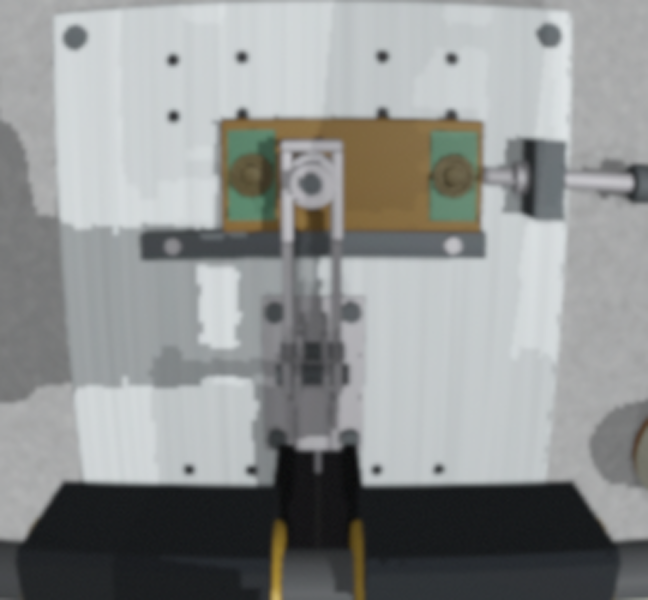

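The view from above shows the casting's back edge on the fence at (222,232) and (482,232), its end on the screw tip at (480,178), and the pad down on it. The handle's top face is at z≈70 mm, so its axis is about 63–66 mm, past the dead point. The robot is clear, so I'm handing in.

```bash
python3 -c "
from h import *
where(); order.sign_off()"
```

```text
t 25.85 F mm [ 19.6   1.8 191. ] rpy [-1.800e+02  1.000e-01 -1.749e+02] F_fix [ 0.9 -0.1  0.7] q [-53.  18.  49.  96. -14.  72.  93.]
the job is handed in; nothing more can be done
```

I slid the casting home against the fence and the stop screw, pushed the clamp handle down over its dead point, and handed the job in at about 26 s of the 69 s allowed. No verdict was reported.

- **Seating:** I pushed the casting to the fence first, then along it to the screw. A close view then showed about 1.5 mm of gap at the screw-end corner, left after a nudge at the other end. A further nudge at the screw end closed it. The highest wrist force I read while pushing the casting was about 13 N, against the 20 N limit.
- **Clamp:** I followed the handle's arc down until the force dropped to zero. The highest wrist force I read on the handle was about 12 N, against the 40 N limit.
- **Last checks:** In the wrist camera, the casting looked flush with the fence at both corners and its end was on the screw tip. The side camera's depth put the handle's top face at about 70 mm. That puts the grip at about 63–66 mm, below the 71 mm mark. The robot was clear of everything.
- **Not confirmed:** I had no direct reading of the pad's force. I took it as good because the handle had snapped down. The top camera gave no usable handle-height reading, so that figure comes from the side camera alone. I never pushed on the jar, brush or mouse, but I did not measure their positions at the end.

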